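Reverse the ratchet and back the clamp screw off to its stop

TASK

The ratchet wrench on the fixture's clamp screw was left set to tighten. Flip its direction lever fully across to the other side, then swing the handle counter-clockwise (seen from above) to loosen the screw until you feel it come up firmly against its hidden stop. Never tighten the screw, never swing the handle against the stop with more than 20 N at the middle of the grip, and at the end let go with the lever still over, the screw still home on its stop and the things lying around undisturbed.

Things in the scene. Friction and masses are not known exactly. Their poses are not given: they have to be found in the camera images.
- block: Steel clamping fixture fixed on a 40 mm thick black granite plate: base 170 x 90 x 24 mm, on it an 80 x 80 mm platform (top 40 mm above the origin) carrying screw and wrench. Origin on the granite, exactly on the screw's vertical axis; x points to the end with the jaws and a brass bush, z up. An aluminium jaw there backs off about 6 mm per rad as the screw is loosened.
- wrench: Steel ratchet wrench that stays on the screw and turns about its vertical axis. Origin on that axis at the head's underside, 50 mm above the block's origin; x along the handle, z up. Head 24 mm high: disc of radius 24 mm about the axis merging with one of radius 16 mm centred at x = 28 mm; then a neck 15 mm wide, top at z = 19 mm, to x = 90 mm.
- handle_grip (a point): Centre of the wrench's round black rubber grip, 135 mm from the screw axis, at wrench z = 12 mm. The grip is 22 mm in diameter and runs from wrench x = 85 to 185 mm, with 25 mm steel collars at its ends. The handle stays where it is left (drag about 0.15 N m) and can swing at least 110 degrees counter-clockwise from any start.
- lever_pivot (a point): Pivot of the direction lever on top of the wrench head, 30 mm from the screw axis towards the grip. With the lever at tighten the wrench turns the screw when swung clockwise and clicks idly when swung counter-clockwise; at loosen the reverse. The ratchet has 20 teeth: up to 18 degrees of idle swing before it bites.
- lever_tip (a point): Free end, at mid-height, of the dark steel direction lever: 34 mm from its pivot towards the grip, above the neck. The tail is 10 mm wide, 14 mm high (wrench z = 26.5 to 40.5 mm). At tighten it lies 21 degrees to wrench +y (counter-clockwise of the handle's centre line seen from above), at loosen 21 degrees to wrench -y.
- lever (a joint): Angle of the direction lever, rad: 0 = tighten (as found), 0.75 = fully over at loosen, between hard ends. It moves with about 2 N at its tip and stays where it is left; in the middle neither direction drives.
- screw (a joint): Turn of the clamp screw, rad: 0 at the start, positive = loosened (counter-clockwise from above). It runs with a steady 6 to 7 N at the middle of the grip. A hidden stop pin ends its travel somewhere from 0.5 to 1.25 rad, which cannot be known beforehand; there the push rises by about 0.4 N per mm. Firmly home is about twice the running push (12 to 16 N); over 20 N (2.7 N m) strains the pin.
- collar: Round steel collar on the screw under the wrench head, 46 mm in diameter, 6 mm high, turning with the screw. Origin at the centre of its underside. A lug hidden beneath it is what meets the stop pin, 34 mm from the axis.
- vee_block: Dark steel vee block 50 x 40 x 34 mm lying loose on the granite; origin under its centre. Bystander.
- ring_gauge: Aluminium ring gauge, outer diameter 64 mm, bore 36 mm, 18 mm high, loose; origin under its centre. Bystander.
- gauge_case: Closed wooden gauge case 90 x 60 x 26 mm, loose; origin under its centre. Bystander.

How it is judged:
By the outcome, as a careful person would: the job done as asked, in the order asked, and still so for the second after the job is handed in, with the robot touching nothing.
It also fails if it takes over 72 s, if anything falls off the work surface, if the arm or the gripper's body presses on something with over 40 N, if the wrist force passes 120 N, or if a joint passes its speed limit or range.

ROBOT

A 7-joint arm with a two-finger parallel gripper is mounted at the origin on the work surface. World frame = base frame: x ahead of the robot, y to its left, z up, the work surface at z = 0. Lengths are in m, angles in rad, forces in N, time in s.
With the tool pointing down it reaches from about 0.4 to 0.875 m from the base axis. Payload 19.3 kg.
Tool frame: the origin (TCP) lies at the very end of the fingers, on their centre line; the grasp point (between the pads) lies 19 mm behind it; z points along the fingers, y is the direction in which the jaws open and shut (so a half turn about z gives the same grasp; the last joint's range is limited). The gripper opens to 85 mm and grips with 20 to 120 N. Pads are 22 mm wide; open, the fingers measure 114 mm over their backs; the gripper's body (76 mm by 85 mm) begins 54 mm behind the grasp point. The pads swing forward as they close: fully open they stand 13 mm farther back than shut.
Start: joints at [-1.231, 0.521, -0.036, 1.599, 0.021, 1.021, -0.113], TCP at [0.249, 0.573, 0.231] pointing down, gripper open.
Joint ranges: [-2.91, 2.91], [-0.3, 2.13], [-1.5, 1.42], [0.17, 2.43], [-1.26, 4.41], [0.16, 1.93], [-2.52, 2.52]. Speed limits (rad/s): [1.89, 1.89, 2.39, 2.39, 3.01, 3.01, 3.01].

INTERFACE

Orientations are given as [roll, pitch, yaw] about the fixed x, y, z axes, in that order (R = Rz(yaw) Ry(pitch) Rx(roll)).
In Python, from workcell import bot, viewer gives the robot as it stands.
- The arm moves only by the shell command python3 -m creep 'ROWS' [FORCE]. ROWS is JSON, a list of rows, each an object of numbers: "rx", "ry", "rz": the turn, a rotation vector about the tool's x, y, z in degrees; "tx", "ty", "tz": the shift along the tool's x, y, z in mm; "hand": the closure, from -1 (fully open) to 1 (shut), so that 0 is half open. In form: [{"rx": .., "ry": .., "rz": .., "tx": .., "ty": .., "tz": .., "hand": ..}, ...]. A call has 1 to 8 rows; each row is the pose to reach, as a shift and turn from the pose commanded when the call began, along the tool's axes at that moment; what a row does not reach only later rows make up. A row lasts 1/10 s, in which the tool goes at most 50 mm and 8.59 degrees, less where a joint would pass 70% of its speed; a pose out of reach is approached as far as the arm can. A call with a gripper value outside its range is refused whole. The fingers move at their own pace and stop on an object; FORCE is the grip in N (left out, the last holds). Time passes only in rows, so rows that repeat a pose let the fingers close. It gives the time, the measured TCP pose, the force and the opening at its end, in the units of the state.
- bot.observe(): the state, without advancing time (a new reading comes with each control period).
- viewer.grab_frame(name): name is "side" or "top"; returns a dict with "pixels" (420x560x3 uint8, blue, green, red), "vertical_fov" (degrees; the focal length in pixels is half the picture's height over the tangent of half this angle, whatever the lens; pixels are square), "cx", "cy" (the principal point, pixels), "rvec" (rotation vector, rad) and "tvec" (3), from world to camera coordinates, as OpenCV has them. Camera axes: x right, y down, z forward; pixel columns grow to the right and rows downward; lengths in m; the calibration is good to about 2 mm. A picture is of the moment at which its call begins. There is no depth.
- bot.job_done(): hands the job in, once; it reports no verdict.
Trained networks look in a picture, given as the dict that the camera call returned (one of the last four; its "shot" number tells which), for a name from the list of things; names that differ only in an ending like _2 or _b are one class to them, and where a whole thing is asked for, a point or a joint stands for the part that bears it (a point fixed in the world has none). Each returns a list of dicts, best first, with "score" (0 to 1); they miss things now and then, are a little off and sometimes report something else, mostly with a low value. They report only what shows in the picture. A call takes as long as a camera call.
- viewer.outline_of(target, picture): "mask" (420x560 bool, what is visible of it) and "bbox" ([left, top, right, bottom] in pixels, round what is visible of it).
The state is a dict: "clock": time; "qpos": joint angles; "qd": joint speeds; "joint_efforts": joint torques, N m; "position": TCP position; "tool_rot": TCP orientation; "force": force on the tool from outside, world axes, zero at the start; "moment": the same for the moment, N m; "grip_width": finger opening in m.
Only numpy, scipy, OpenCV 4.12 (cv2) and the standard library are available. Lean on these libraries where they do the work, as an engineer would, in place of code of your own. Each camera call takes 0.05 s, during which the arm holds its last target.

## Working session

There is one attempt and no reset: what is moved stays moved. The work goes in short steps, Python scripts to look and compute and a shell command to move; the robot and the scene stay as the last step left them, time stands still between calls to the robot, and variables do not carry over. Pictures are saved under pics/ and viewed, and the job is handed in when it is done.

```bash
mkdir -p pics; ls
cat > h.py <<'E'
import numpy as np, cv2
from workcell import bot, viewer
def K(p):
    f=210/np.tan(np.radians(p["vertical_fov"])/2)
    return np.array([[f,0,p["cx"]],[0,f,p["cy"]],[0,0,1.]])
def proj(p,X):
    return cv2.projectPoints(np.array(X,float).reshape(-1,1,3),np.array(p["rvec"],float),np.array(p["tvec"],float),K(p),None)[0].reshape(-1,2)
def ray(p,uv,z):
    R=cv2.Rodrigues(np.array(p["rvec"],float))[0];t=np.array(p["tvec"],float).ravel()
    d=R.T@np.linalg.inv(K(p))@np.array([uv[0],uv[1],1.]);c=-R.T@t
    return c+d*(z-c[2])/d[2]
E
python3 - <<'E'
from h import *
s=bot.observe()
for k in s: print(k,np.round(s[k],3))
for n in("side","top"):
    p=viewer.grab_frame(n); cv2.imwrite(f"pics/{n}0.png",p["pixels"])
    print(n,{k:p[k] for k in p if k!="pixels"})
    for t in("block","wrench","handle_grip","lever_tip","vee_block","ring_gauge","gauge_case","collar"):
        r=viewer.outline_of(t,p)
        for d in r[:2]:
            m=np.argwhere(d["mask"]); print(n,t,round(d["score"],2),np.round(d["bbox"]),m.mean(0)[::-1].round(1) if len(m) else 0,len(m))
E
```

```text
pics
clock 0.0
qpos [-1.231  0.522 -0.036  1.6    0.021  1.021 -0.113]
qd [-0.     0.001 -0.001  0.001 -0.001  0.    -0.   ]
joint_efforts [ 1.0000e-03 -9.2711e+01  1.9810e+00 -3.6992e+01  1.8000e-02  8.0000e-03
  0.0000e+00]
position [0.249 0.573 0.231]
tool_rot [-3.14   0.     2.732]
force [ 0.321  0.385 -0.446]
moment [0.002 0.034 0.011]
grip_width 0.086
side {'vertical_fov': 50.005601023963386, 'cx': 278.3077153532324, 'cy': 206.64341925773255, 'rvec': array([ 2.16703763, -0.74095685,  0.37057517]), 'tvec': array([-0.5201922 ,  0.31999714,  0.62229081]), 'shot': 1}
side wrench 0.78 [165. 162. 246. 207.] [211.3 183.9] 1345
side handle_grip 0.98 [160. 161. 247. 205.] [210.1 183.6] 1225
side lever_tip 0.71 [207. 176. 227. 190.] [215.6 179.9] 208
side vee_block 0.67 [338. 292. 365. 329.] [350.  312.2] 843
side ring_gauge 0.58 [231. 143. 258. 160.] [246.1 151. ] 430
side gauge_case 0.71 [364. 251. 428. 299.] [393.9 275.3] 1839
top {'vertical_fov': 44.65748762951806, 'cx': 281.8212866168373, 'cy': 220.86669724996827, 'rvec': array([ 2.18942484, -2.18430317,  0.07607793]), 'tvec': array([-0.0136262 ,  0.63436045,  1.22247332]), 'shot': 2}
top block 0.64 [164. 186. 271. 264.] [238.5 226.4] 3461
top wrench 0.56 [163. 222. 254. 264.] [215.  243.3] 1150
top handle_grip 0.91 [164. 223. 258. 264.] [215.1 243.2] 1106
top lever_tip 0.52 [220. 234. 238. 248.] [228.7 239.6] 113
top vee_block 0.65 [370. 221. 398. 245.] [382.8 229.5] 422
top vee_block 0.18 [164. 224. 259. 263.] [214.9 243.1] 1124
top ring_gauge 0.72 [158. 157. 181. 182.] [171.2 168.5] 391
top gauge_case 0.65 [364. 159. 393. 203.] [377.7 179.6] 1036
```

Run:
```python
import cv2
for n,(a,b,c,d) in {"side":(130,130,330,280),"top":(140,140,300,260)}.items():
    i=cv2.imread(f"pics/{n}0.png"); cv2.imwrite(f"pics/{n}0z.png",cv2.resize(i[b:d,a:c],None,fx=4 if n=="side" else 5,fy=4 if n=="side" else 5,interpolation=cv2.INTER_CUBIC))
```

```text
(no output)
```

View pics/side0.png

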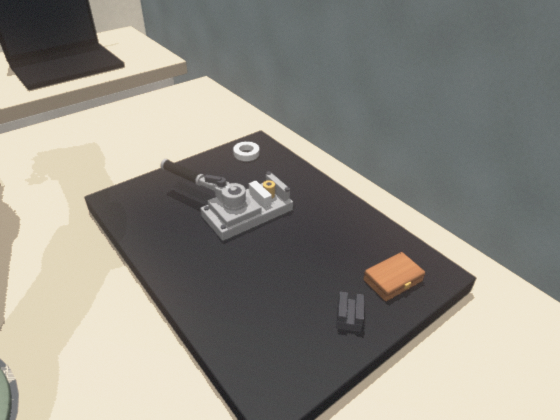

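View pics/top0.png

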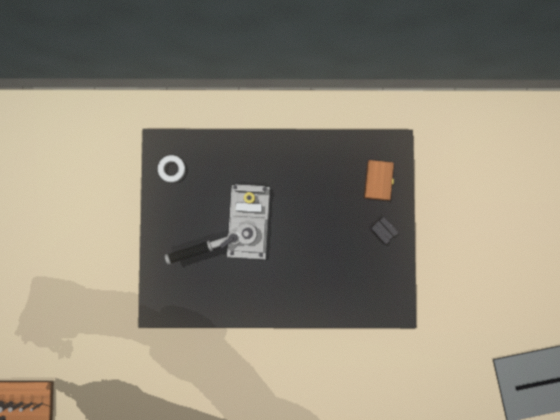

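```bash
sleep 1
```

```text
(no output)
```

View pics/side0z.png

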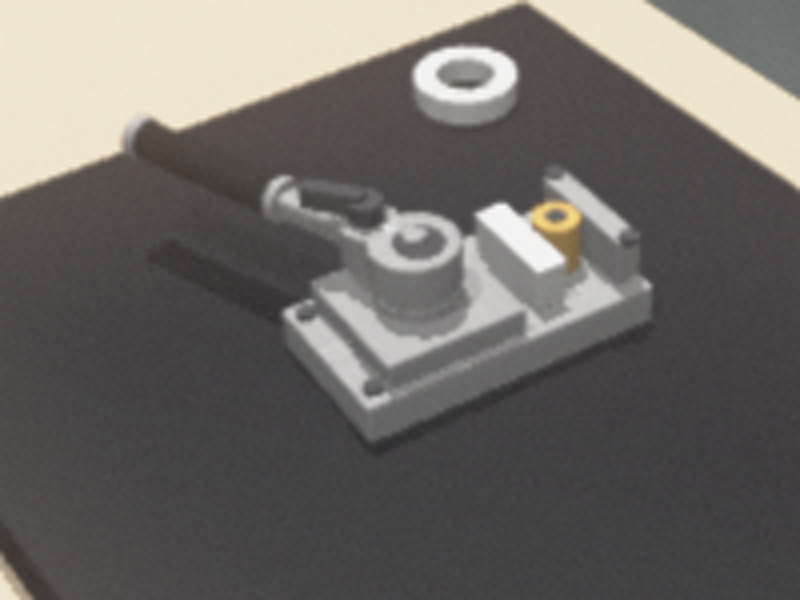

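View pics/top0z.png

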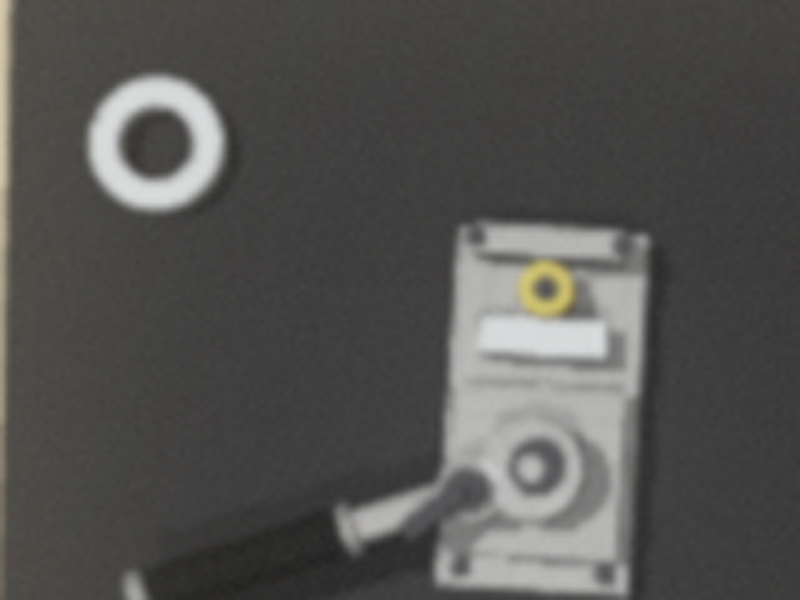

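```bash
cat > meas.py <<'E'
from h import *
from scipy.optimize import least_squares
def grab(): return {n:viewer.grab_frame(n) for n in("side","top")}
def pts(o,ph,lev=None):
    c,s=np.cos(ph),np.sin(ph); W=lambda x,y,z:np.array([o[0]+c*x-s*y,o[1]+s*x+c*y,0.09+z])
    d={"o":W(0,0,.024),"piv":W(.03,0,.0335),"grip":W(.135,0,.012),"c1":W(.085,0,.012),"c2":W(.185,0,.012)}
    for k,a in(("tipT",21),("tipL",-21)):
        a=np.radians(a); d[k]=W(.03+.034*np.cos(a),.034*np.sin(a),.0335)
    return d
E
python3 - <<'E'
from meas import *
P=grab()
p=P["top"]
# zoom coords ->pixels
z=lambda u,v:(140+u/5,140+v/5)
o=ray(p,z(537,468),.118); print("axis",o)
print("piv",ray(p,z(478,490),.13),"tip",ray(p,z(413,527),.13))
print("c1",ray(p,z(347,530),.102),"c2",ray(p,z(133,587),.102))
s=P["side"]; zs=lambda u,v:(130+u/4,130+v/4)
print("axis s",ray(s,zs(415,235),.118));print("piv",ray(s,zs(365,203),.13),"tip",ray(s,zs(305,190),.1235),"c1",ray(s,zs(280,200),.102),"c2",ray(s,zs(137,137),.102))
print("tcp px",proj(p,[bot.observe()["position"]]),proj(s,[bot.observe()["position"]]))
for t,zz in(("vee_block",.06),("ring_gauge",.05),("gauge_case",.055)):
  for q in P.values():
    r=viewer.outline_of(t,q)
    if r: b=r[0]["bbox"]; print(t,ray(q,((b[0]+b[2])/2,(b[1]+b[3])/2),zz).round(3))
for q in P.values():
  r=viewer.outline_of("handle_grip",q)[0]; m=np.argwhere(r["mask"])[:,::-1]
  print(ray(q,m.mean(0),.102))
E
```

```text
axis [0.59898651 0.06500535 0.118     ]
piv [0.58864387 0.09028811 0.13      ] tip [0.57219304 0.11892658 0.13      ]
c1 [0.57133709 0.15206636 0.102     ] c2 [0.54532059 0.24867264 0.102     ]
axis s [0.6003571  0.06507026 0.118     ]
piv [0.58693571 0.08756491 0.13      ] tip [0.57349763 0.12226977 0.1235    ] c1 [0.5727073  0.14900014 0.102     ] c2 [0.54084977 0.24411564 0.102     ]
tcp px [[-15.36895196 407.82373439]] [[-45.71250372  88.6253386 ]]
vee_block [ 0.611 -0.252  0.06 ]
vee_block [ 0.607 -0.249  0.06 ]
ring_gauge [0.757 0.249 0.05 ]
ring_gauge [0.754 0.258 0.05 ]
gauge_case [ 0.731 -0.246  0.055]
gauge_case [ 0.728 -0.24   0.055]
[ 0.58072972 -0.27443232  0.102     ]
[0.57793724 0.13956037 0.102     ]
```

```bash
cat > d.py <<'E'
from h import *
from scipy.spatial.transform import Rotation as R
import sys
O=np.array([.5995,.065])
def delta(wx,wy,z,ph,O=O,yaw=None):
    "tool shift (mm) & turn (deg) from present to wrench-frame point, handle at ph deg"
    s=bot.observe(); a=np.radians(ph); c,n=np.cos(a),np.sin(a)
    g=np.array([O[0]+c*wx-n*wy,O[1]+n*wx+c*wy,z])
    Rt=R.from_euler("xyz",s["tool_rot"]); Rg=R.from_euler("xyz",[np.pi,0,np.radians(ph if yaw is None else yaw)])
    print("t",s["clock"],"pos",np.round(s["position"],4),"rot",np.degrees(s["tool_rot"]).round(1),"F",np.round(s["force"],1),"w",round(float(s["grip_width"]),3))
    print("goal",g.round(4),"shift",(Rt.inv().apply(g-s["position"])*1e3).round(1),"turn",np.degrees((Rt.inv()*Rg).as_rotvec()).round(1))
if __name__=="__main__": delta(*map(float,sys.argv[1:5]))
E
python3 d.py .068 .042 .2 107.4
```

```text
t 1.4 pos [0.249  0.5732 0.2313] rot [-180.    -0.   156.5] F [0.2 0.6 0.5] w 0.085
goal [0.5391 0.1173 0.2   ] shift [-447.7 -302.6   31.3] turn [-0.  -0.  49.1]
```

```bash
python3 -m creep '[{"tx":-50,"ty":-34,"rz":6,"hand":1},{"tx":-100,"ty":-68,"rz":12,"hand":1},{"tx":-150,"ty":-101,"rz":18,"hand":1},{"tx":-200,"ty":-135,"rz":24,"hand":1},{"tx":-250,"ty":-169,"rz":30,"hand":1},{"tx":-300,"ty":-203,"rz":36,"hand":1},{"tx":-350,"ty":-237,"rz":42,"hand":1},{"tx":-400,"ty":-270,"rz":48,"hand":1}]' 30; python3 d.py .068 .042 .16 107.4
```

```text
t 1.4 pos [0.249  0.5732 0.2313] rot [-180.    -0.   156.5] F [0.2 0.6 0.5] w 0.085
goal [0.5391 0.1173 0.16  ] shift [-447.7 -302.6   71.3] turn [-0.  -0.  49.1]schema error: expected keys rx, ry, rz, tx, ty, tz, hand
```

All keys are required in every row.

```bash
python3 -m creep '[{"rx":0,"ry":0,"rz":6,"tx":-50,"ty":-34,"tz":0,"hand":1},{"rx":0,"ry":0,"rz":12,"tx":-100,"ty":-68,"tz":0,"hand":1},{"rx":0,"ry":0,"rz":18,"tx":-150,"ty":-101,"tz":0,"hand":1},{"rx":0,"ry":0,"rz":24,"tx":-200,"ty":-135,"tz":0,"hand":1},{"rx":0,"ry":0,"rz":30,"tx":-250,"ty":-169,"tz":0,"hand":1},{"rx":0,"ry":0,"rz":36,"tx":-300,"ty":-203,"tz":0,"hand":1},{"rx":0,"ry":0,"rz":42,"tx":-350,"ty":-237,"tz":0,"hand":1},{"rx":0,"ry":0,"rz":48,"tx":-400,"ty":-270,"tz":0,"hand":1}]' 30; python3 d.py .068 .042 .16 107.4
```

```text
clock: 2.2
position: [0.4645, 0.234, 0.2316]
tool_rot: [3.141, -0.0, 1.89]
force: [0.8, 0.8, -1.0]
grip_width: 0.0004
t 2.2 pos [0.4645 0.234  0.2316] rot [180.   -0.  108.3] F [ 0.8  0.8 -1. ] w 0.0
goal [0.5391 0.1173 0.16  ] shift [-134.2   34.2   71.6] turn [ 0.  -0.   0.9]
```

```bash
python3 -m creep '[{"rx":0,"ry":0,"rz":0,"tx":-40,"ty":10,"tz":0,"hand":1},{"rx":0,"ry":0,"rz":0,"tx":-80,"ty":20,"tz":0,"hand":1},{"rx":0,"ry":0,"rz":1,"tx":-100,"ty":25,"tz":20,"hand":1},{"rx":0,"ry":0,"rz":1,"tx":-100,"ty":25,"tz":40,"hand":1},{"rx":0,"ry":0,"rz":1,"tx":-100,"ty":25,"tz":40,"hand":1}]'; python3 d.py .068 .042 .119 107.4
python3 - <<'E'
from meas import *
P=grab()
for n,p in P.items():
    t=bot.observe()["position"]; u=proj(p,[t])[0]; print(n,u)
    i=p["pixels"]; a,b=int(u[0])-70,int(u[1])-55
    cv2.imwrite(f"pics/{n}1z.png",cv2.resize(i[max(b,0):b+110,max(a,0):a+140],None,fx=5,fy=5,interpolation=cv2.INTER_CUBIC)); print(a,b)
E
```

```text
clock: 2.7
position: [0.5183, 0.148, 0.1895]
tool_rot: [-3.138, 0.0, 1.875]
force: [-0.2, 1.0, 0.5]
grip_width: -0.0002
t 2.7 pos [0.5183 0.148  0.1895] rot [-179.8    0.   107.5] F [-0.2  1.   0.5] w -0.0
goal [0.5391 0.1173 0.119 ] shift [-35.5  10.9  70.4] turn [-0.2  0.   0.1]
side [170.44244309 151.39364225]
100 96
top [204.42825317 270.23044688]
134 215
```

```bash
sleep 1
```

```text
(no output)
```

View pics/top1z.png

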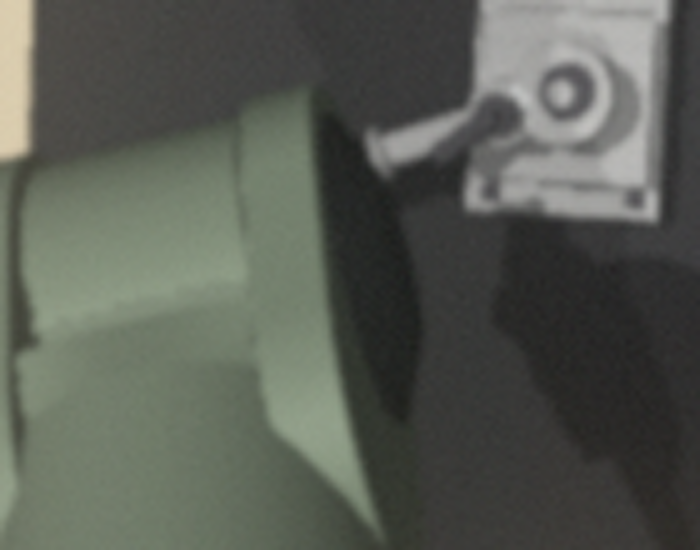

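View pics/side1z.png

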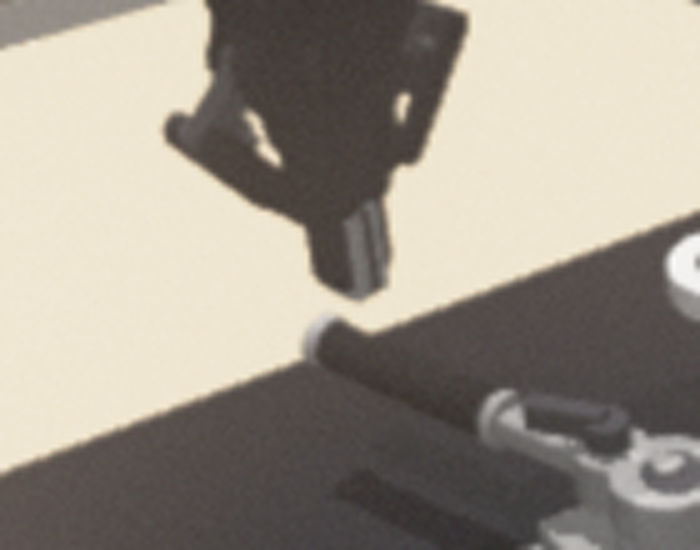

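Side view: the shut fingers (about (350,295) in the crop) are near the handle and clear of it. The top view shows the lever on the tighten side. Next I go down beside the lever.

```bash
python3 -m creep '[{"rx":0,"ry":0,"rz":0,"tx":-18,"ty":5,"tz":20,"hand":1},{"rx":0,"ry":0,"rz":0,"tx":-35,"ty":10,"tz":40,"hand":1},{"rx":0,"ry":0,"rz":0,"tx":-35,"ty":10,"tz":60,"hand":1},{"rx":0,"ry":0,"rz":0,"tx":-35,"ty":10,"tz":70,"hand":1},{"rx":0,"ry":0,"rz":0,"tx":-35,"ty":10,"tz":70,"hand":1},{"rx":0,"ry":0,"rz":0,"tx":-35,"ty":10,"tz":70,"hand":1}]'; python3 d.py .068 .01 .119 107.4
python3 - <<'E'
from meas import *
p=viewer.grab_frame("side")
i=p["pixels"]
cv2.imwrite("pics/side2z.png",cv2.resize(i[120:240,140:280],None,fx=5,fy=5,interpolation=cv2.INTER_CUBIC))
E
```

```text
clock: 3.4
position: [0.5395, 0.1192, 0.1223]
tool_rot: [3.141, -0.0, 1.877]
force: [-0.3, -0.3, -0.4]
grip_width: -0.0002
t 3.4 pos [0.5395 0.1192 0.1223] rot [179.9  -0.  107.6] F [-0.3 -0.3 -0.4] w -0.0
goal [0.5696 0.1269 0.119 ] shift [-1.8 31.   3.3] turn [ 0.1 -0.   0.2]
```

View pics/side2z.png

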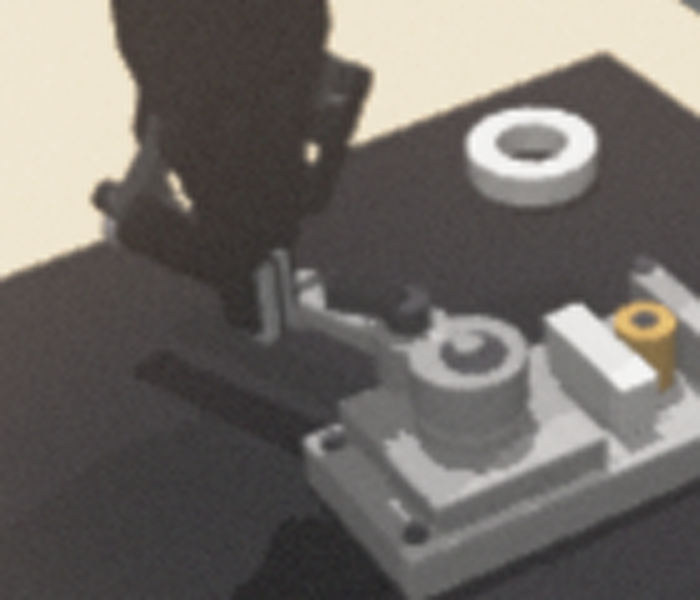

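```bash
python3 -m creep '[{"rx":0,"ry":0,"rz":0,"tx":-1,"ty":5,"tz":1,"hand":1},{"rx":0,"ry":0,"rz":0,"tx":-1,"ty":9,"tz":1,"hand":1},{"rx":0,"ry":0,"rz":0,"tx":-1,"ty":12,"tz":1,"hand":1},{"rx":0,"ry":0,"rz":0,"tx":-1,"ty":15,"tz":1,"hand":1},{"rx":0,"ry":0,"rz":0,"tx":-1,"ty":18,"tz":1,"hand":1}]'; python3 d.py .068 .01 .119 107.4;  python3 -m creep '[{"rx":0,"ry":0,"rz":0,"tx":0,"ty":2,"tz":0,"hand":1},{"rx":0,"ry":0,"rz":0,"tx":0,"ty":4,"tz":0,"hand":1},{"rx":0,"ry":0,"rz":0,"tx":0,"ty":6,"tz":0,"hand":1}]'; python3 d.py .068 .01 .119 107.4
```

```text
clock: 3.95
position: [0.5567, 0.1231, 0.1202]
tool_rot: [-3.141, -0.0, 1.877]
force: [-3.5, 1.1, 1.9]
grip_width: -0.0002
t 3.95 pos [0.5567 0.1231 0.1202] rot [-180.    -0.   107.5] F [-3.5  1.1  1.9] w -0.0
goal [0.5696 0.1269 0.119 ] shift [-0.3 13.5  1.2] turn [-0.  -0.   0.1]
clock: 4.25
position: [0.5624, 0.1249, 0.1203]
tool_rot: [-3.141, -0.0, 1.877]
force: [-4.1, 0.8, 1.8]
grip_width: -0.0001
t 4.25 pos [0.5624 0.1249 0.1203] rot [-180.    -0.   107.5] F [-4.1  0.8  1.8] w -0.0
goal [0.5696 0.1269 0.119 ] shift [-0.3  7.5  1.3] turn [-0.  -0.   0.1]
```

```bash
cat > look.py <<'E'
from meas import *
import sys
k=sys.argv[1]
for n,(a,b,c,d,f) in {"side":(140,120,280,240,4),"top":(150,190,290,290,4)}.items():
    p=viewer.grab_frame(n)
    cv2.imwrite(f"pics/{n}{k}.png",cv2.resize(p["pixels"][b:d,a:c],None,fx=f,fy=f,interpolation=cv2.INTER_CUBIC))
a=cv2.imread(f"pics/side{k}.png");b=cv2.imread(f"pics/top{k}.png")
b=cv2.copyMakeBorder(b,0,a.shape[0]-b.shape[0],0,0,cv2.BORDER_CONSTANT)
cv2.imwrite(f"pics/both{k}.png",cv2.resize(np.hstack([a,b]),(800,343)) if False else np.vstack([a[:300],b[:300]]))
E
python3 look.py 3
```

```text
(no output)
```

View pics/both3.png

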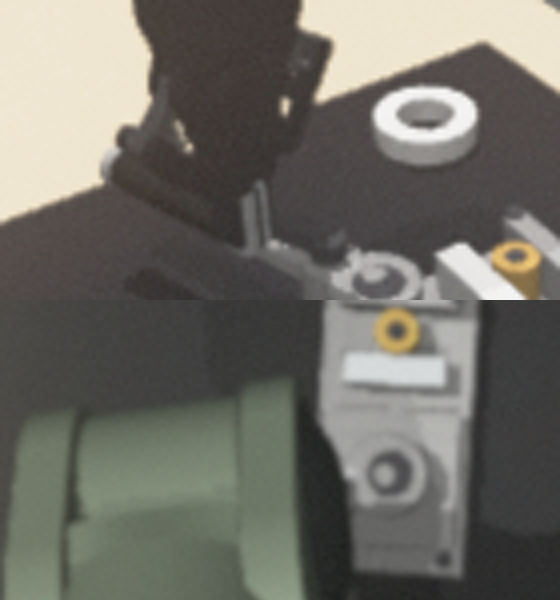

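Side view: the lever's pivot knob is at (335,240) and its tail is now behind the fingers. The force is still about 3.7 N, so it is moving. I'll continue in small steps.

```bash
python3 -m creep '[{"rx":0,"ry":0,"rz":0,"tx":0,"ty":1.5,"tz":0,"hand":1},{"rx":0,"ry":0,"rz":0,"tx":0,"ty":3,"tz":0,"hand":1},{"rx":0,"ry":0,"rz":0,"tx":0,"ty":3,"tz":0,"hand":1}]'; python3 -m creep '[{"rx":0,"ry":0,"rz":0,"tx":0,"ty":1.5,"tz":0,"hand":1},{"rx":0,"ry":0,"rz":0,"tx":0,"ty":3,"tz":0,"hand":1},{"rx":0,"ry":0,"rz":0,"tx":0,"ty":3,"tz":0,"hand":1}]'; python3 d.py .068 .01 .119 107.4
```

```text
clock: 4.65
position: [0.5655, 0.1257, 0.1203]
tool_rot: [3.141, 0.0, 1.877]
force: [-1.9, 0.9, 0.7]
grip_width: 0.0003
clock: 4.95
position: [0.5684, 0.1266, 0.1203]
tool_rot: [3.141, 0.0, 1.877]
force: [-2.0, -0.1, 0.7]
grip_width: -0.0
t 4.95 pos [0.5684 0.1266 0.1203] rot [180.    0.  107.5] F [-2.  -0.1  0.7] w -0.0
goal [0.5696 0.1269 0.119 ] shift [-0.1  1.2  1.3] turn [0.  0.  0.1]
```

```bash
python3 -m creep '[{"rx":0,"ry":0,"rz":0,"tx":0,"ty":1,"tz":0,"hand":1},{"rx":0,"ry":0,"rz":0,"tx":0,"ty":2,"tz":0,"hand":1},{"rx":0,"ry":0,"rz":0,"tx":0,"ty":2,"tz":0,"hand":1}]'; python3 -m creep '[{"rx":0,"ry":0,"rz":0,"tx":0,"ty":1,"tz":0,"hand":1},{"rx":0,"ry":0,"rz":0,"tx":0,"ty":2,"tz":0,"hand":1},{"rx":0,"ry":0,"rz":0,"tx":0,"ty":2,"tz":0,"hand":1}]'; python3 d.py .068 .01 .119 107.4; python3 look.py 4
```

```text
clock: 5.25
position: [0.5702, 0.1272, 0.1203]
tool_rot: [3.141, 0.0, 1.877]
force: [-2.9, 1.4, 1.5]
grip_width: -0.0002
clock: 5.55
position: [0.5722, 0.1278, 0.1203]
tool_rot: [3.141, 0.0, 1.877]
force: [-2.2, 2.1, 0.1]
grip_width: -0.0003
t 5.55 pos [0.5722 0.1278 0.1203] rot [180.    0.  107.5] F [-2.2  2.1  0.1] w -0.0
goal [0.5696 0.1269 0.119 ] shift [-0.1 -2.7  1.3] turn [0.  0.  0.1]
```

View pics/both4.png

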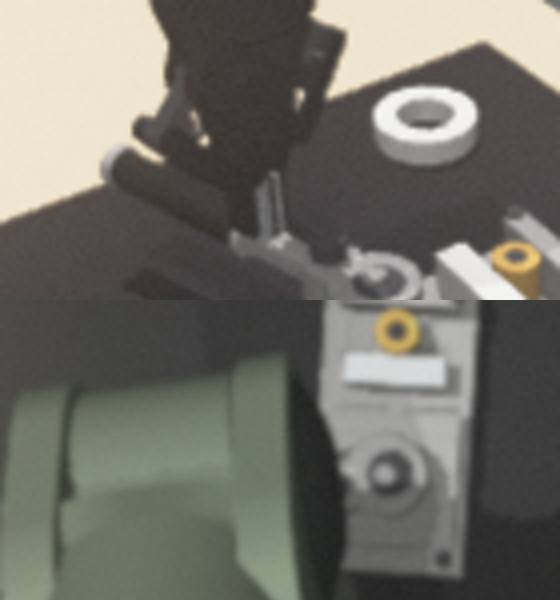

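```bash
python3 -m creep '[{"rx":0,"ry":0,"rz":0,"tx":0,"ty":1,"tz":0,"hand":1},{"rx":0,"ry":0,"rz":0,"tx":0,"ty":2,"tz":0,"hand":1},{"rx":0,"ry":0,"rz":0,"tx":0,"ty":3,"tz":0,"hand":1},{"rx":0,"ry":0,"rz":0,"tx":0,"ty":3,"tz":0,"hand":1}]'; python3 look.py 5
```

```text
clock: 6.05
position: [0.575, 0.1286, 0.1203]
tool_rot: [3.142, 0.0, 1.877]
force: [-1.3, 0.9, 0.1]
grip_width: 0.0001
```

View pics/both5.png

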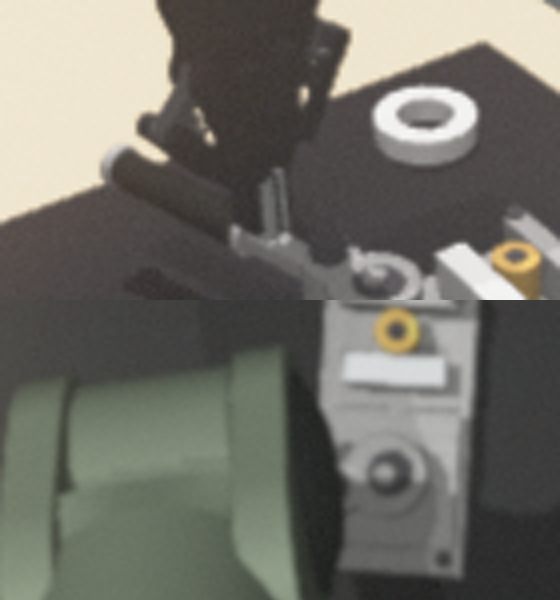

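The handle collar is still at (100,165), so the wrench hasn't turned and the lever is still moving. I'll go on.

```bash
python3 -m creep '[{"rx":0,"ry":0,"rz":0,"tx":0,"ty":1,"tz":0,"hand":1},{"rx":0,"ry":0,"rz":0,"tx":0,"ty":2,"tz":0,"hand":1},{"rx":0,"ry":0,"rz":0,"tx":0,"ty":2,"tz":0,"hand":1}]';python3 -m creep '[{"rx":0,"ry":0,"rz":0,"tx":0,"ty":1,"tz":0,"hand":1},{"rx":0,"ry":0,"rz":0,"tx":0,"ty":2,"tz":0,"hand":1},{"rx":0,"ry":0,"rz":0,"tx":0,"ty":2,"tz":0,"hand":1}]'; python3 look.py 6; python3 d.py .068 .01 .119 107.4
```

```text
clock: 6.45
position: [0.5769, 0.1291, 0.1203]
tool_rot: [3.142, 0.0, 1.876]
force: [-1.8, -0.6, -0.9]
grip_width: 0.0001
clock: 6.75
position: [0.5787, 0.1299, 0.1203]
tool_rot: [-3.142, 0.0, 1.877]
force: [-2.7, -1.4, 0.9]
grip_width: -0.0001
t 6.85 pos [0.5787 0.1299 0.1203] rot [180.    0.  107.5] F [-2.1 -0.6  0.2] w -0.001
goal [0.5696 0.1269 0.119 ] shift [-0.1 -9.6  1.3] turn [0.  0.  0.1]
```

View pics/both6.png

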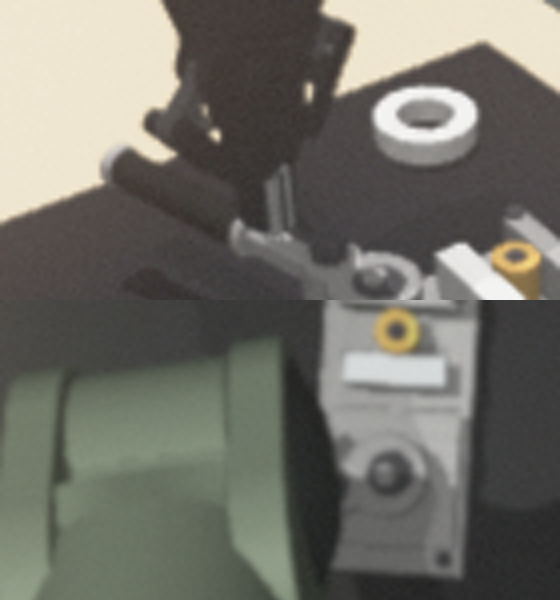

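```bash
python3 -m creep '[{"rx":0,"ry":0,"rz":0,"tx":0,"ty":1,"tz":0,"hand":1},{"rx":0,"ry":0,"rz":0,"tx":0,"ty":2,"tz":0,"hand":1},{"rx":0,"ry":0,"rz":0,"tx":0,"ty":2,"tz":0,"hand":1}]';python3 -m creep '[{"rx":0,"ry":0,"rz":0,"tx":0,"ty":1,"tz":0,"hand":1},{"rx":0,"ry":0,"rz":0,"tx":0,"ty":2,"tz":0,"hand":1},{"rx":0,"ry":0,"rz":0,"tx":0,"ty":2,"tz":0,"hand":1}]'; python3 look.py 7; python3 d.py .068 .01 .119 107.4
```

```text
clock: 7.15
position: [0.5805, 0.1304, 0.1202]
tool_rot: [-3.141, 0.0, 1.876]
force: [-4.6, -1.8, 1.7]
grip_width: 0.0002
clock: 7.45
position: [0.582, 0.1307, 0.1201]
tool_rot: [-3.14, 0.0, 1.876]
force: [-7.2, -3.7, 2.6]
grip_width: -0.0
t 7.55 pos [0.5819 0.1307 0.1201] rot [-179.9    0.   107.5] F [-7.3 -2.9  2.3] w -0.0
goal [0.5696 0.1269 0.119 ] shift [  0.1 -12.9   1.1] turn [-0.1  0.   0.1]
```

View pics/both7.png

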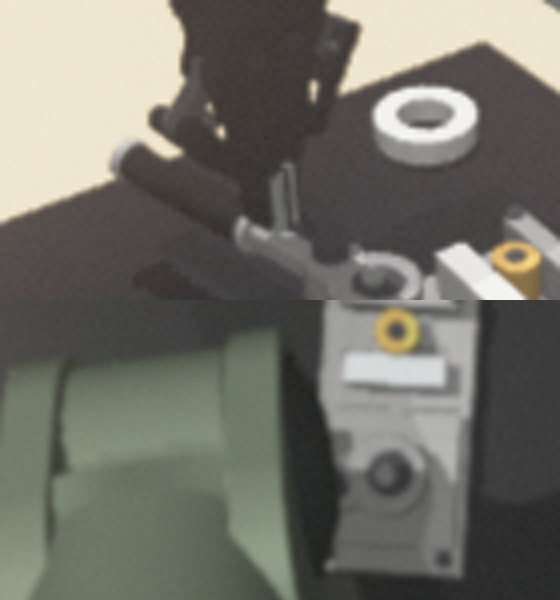

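The wrench turned slightly clockwise (collar now at (112,158)) and the force rose to 8 N, so the lever is at its end. I'll back off, lift and look.

```bash
python3 -m creep '[{"rx":0,"ry":0,"rz":0,"tx":0,"ty":-8,"tz":0,"hand":1},{"rx":0,"ry":0,"rz":0,"tx":0,"ty":-10,"tz":-20,"hand":1},{"rx":0,"ry":0,"rz":0,"tx":50,"ty":-10,"tz":-50,"hand":1},{"rx":0,"ry":0,"rz":0,"tx":90,"ty":20,"tz":-60,"hand":-0.3},{"rx":0,"ry":0,"rz":0,"tx":110,"ty":50,"tz":-60,"hand":-0.3},{"rx":0,"ry":0,"rz":0,"tx":110,"ty":80,"tz":-60,"hand":-0.3},{"rx":0,"ry":0,"rz":0,"tx":110,"ty":100,"tz":-60,"hand":-0.3},{"rx":0,"ry":0,"rz":0,"tx":110,"ty":100,"tz":-60,"hand":-0.3}]'; python3 look.py 8; python3 d.py .135 -.0 .085 107.4
```

```text
clock: 8.35
position: [0.6463, 0.2669, 0.1798]
tool_rot: [3.14, 0.0, 1.877]
force: [-0.6, 0.2, 0.4]
grip_width: 0.0558
t 8.45 pos [0.6445 0.2659 0.18  ] rot [-180.     0.   107.5] F [ 0.3 -0.7  0.1] w 0.055
goal [0.5591 0.1938 0.085 ] shift [ -43.1 -103.1   95. ] turn [-0.   0.   0.1]
```

View pics/both8.png

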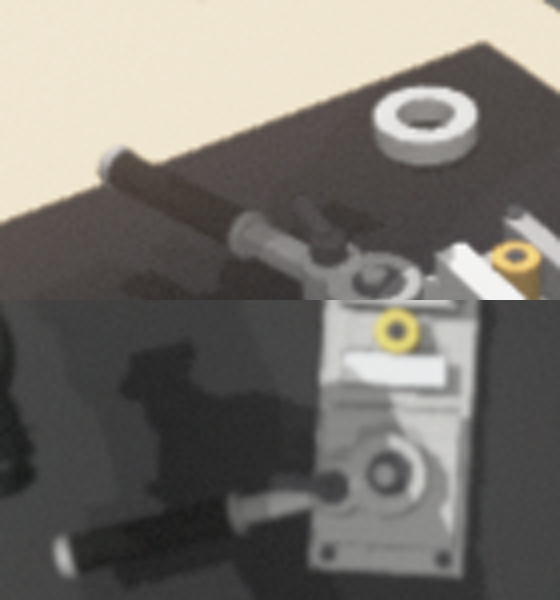

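Run:
```python
from meas import *
P=grab(); p=P["top"]; s=P["side"]
O=np.array([.5995,.065]); an=lambda d:np.degrees(np.arctan2(d[1],d[0])).round(1)
c2=ray(p,(166.25,253.75),.102)[:2];c1=ray(p,(209.5,243),.102)[:2]
pv=ray(p,(233,237),.13)[:2];tp=ray(p,(219.5,236.25),.13)[:2]
print(c2,c1,an(c2-O),an(c1-O),an(c2-c1),"lever",an(tp-pv),np.hypot(*(tp-pv)))
c2=ray(s,(140+112/4,120+163/4),.102)[:2];c1=ray(s,(140+245/4,120+235/4),.102)[:2]
pv=ray(s,(140+325/4,120+248/4),.13)[:2];tp=ray(s,(140+298/4,120+203/4),.13)[:2]
print(c2,c1,an(c2-O),an(c1-O),an(c2-c1),"lever",an(tp-pv),np.hypot(*(tp-pv)))
for q in P.values():
  for t in("lever_tip","handle_grip"):
    for r in viewer.outline_of(t,q)[:1]:
        m=np.argwhere(r["mask"])[:,::-1].astype(np.float32); 
        vx,vy,x0,y0=cv2.fitLine(m,cv2.DIST_L2,0,.01,.01).ravel(); z=.13 if t[0]=="l" else .102
        A=ray(q,(x0,y0),z)[:2];B=ray(q,(x0-5*vx,y0-5*vy),z)[:2]; print(t,r["score"],A,an(B-A),an(A-O))
```

```text
[0.55356768 0.24961213] [0.57813833 0.15192128] 104.0 103.8 104.1 lever 87.0 0.02997828407981306
[0.5535259  0.25137201] [0.57698032 0.15122207] 103.9 104.6 103.2 lever 76.4 0.041138568513447965
lever_tip 0.48 [0.58884611 0.09575195] 79.2 109.1
handle_grip 0.58 [0.58726836 0.12806445] 104.0 101.0
lever_tip 0.4 [0.59437976 0.10812451] 82.6 96.8
handle_grip 0.68 [0.58348627 0.14014832] 104.7 102.0
```

Both views show the lever on the other side of the centre line: it points at about 80° with the handle at 104°, so about -22° as wanted. Next I straddle the grip.

```bash
python3 d.py .135 0 .085 104.0; python3 -m creep '[{"rx":0,"ry":0,"rz":1,"tx":-20,"ty":-40,"tz":0,"hand":0},{"rx":0,"ry":0,"rz":2,"tx":-35,"ty":-80,"tz":0,"hand":0},{"rx":0,"ry":0,"rz":3.5,"tx":-38,"ty":-95,"tz":10,"hand":0},{"rx":0,"ry":0,"rz":3.5,"tx":-38,"ty":-95,"tz":20,"hand":0},{"rx":0,"ry":0,"rz":3.5,"tx":-38,"ty":-95,"tz":20,"hand":0}]'; python3 d.py .135 0 .085 104.0; python3 look.py 9
```

```text
t 8.75 pos [0.6445 0.2661 0.1806] rot [180.   -0.  107.5] F [-0.2 -0.5  0.1] w 0.055
goal [0.5668 0.196  0.085 ] shift [-43.5 -95.1  95.6] turn [ 0.  -0.   3.5]
clock: 9.25
position: [0.5652, 0.2015, 0.1596]
tool_rot: [-3.141, -0.0, 1.816]
force: [-0.1, 0.2, 0.0]
grip_width: 0.0426
t 9.25 pos [0.5652 0.2015 0.1596] rot [-180.    -0.   104.1] F [-0.1  0.2  0. ] w 0.043
goal [0.5668 0.196  0.085 ] shift [-5.7  0.3 74.6] turn [-0.  -0.   0.1]
```

View pics/both9.png

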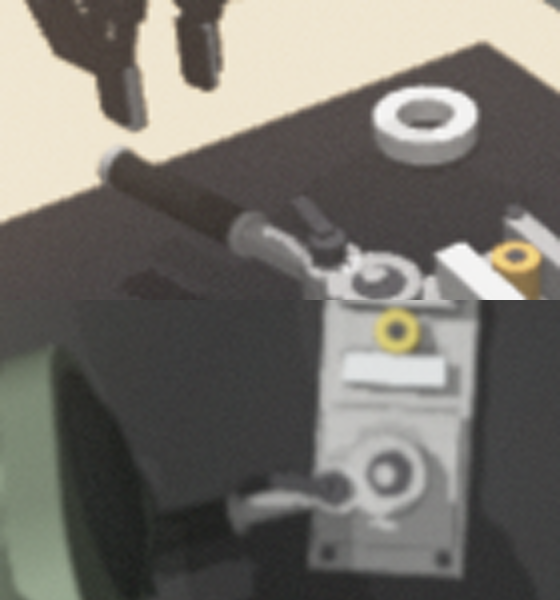

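The fingers are on either side of the grip's line, and the lever shows clearly at (310,215) in the side view. Going down.

```bash
python3 -m creep '[{"rx":0,"ry":0,"rz":0,"tx":-5,"ty":0,"tz":25,"hand":0},{"rx":0,"ry":0,"rz":0,"tx":-5,"ty":0,"tz":50,"hand":0},{"rx":0,"ry":0,"rz":0,"tx":-5,"ty":0,"tz":73,"hand":0},{"rx":0,"ry":0,"rz":0,"tx":-5,"ty":0,"tz":73,"hand":0},{"rx":0,"ry":0,"rz":0,"tx":-5,"ty":0,"tz":73,"hand":0}]'; python3 d.py .135 0 .085 104.0; python3 look.py 10
```

```text
clock: 9.85
position: [0.5673, 0.1966, 0.0878]
tool_rot: [3.142, 0.0, 1.816]
force: [0.3, 0.2, 0.4]
grip_width: 0.0425
t 9.85 pos [0.5673 0.1966 0.0878] rot [180.   0. 104.] F [0.3 0.2 0.4] w 0.043
goal [0.5668 0.196  0.085 ] shift [-0.5 -0.6  2.8] turn [0. 0. 0.]
```

View pics/both10.png

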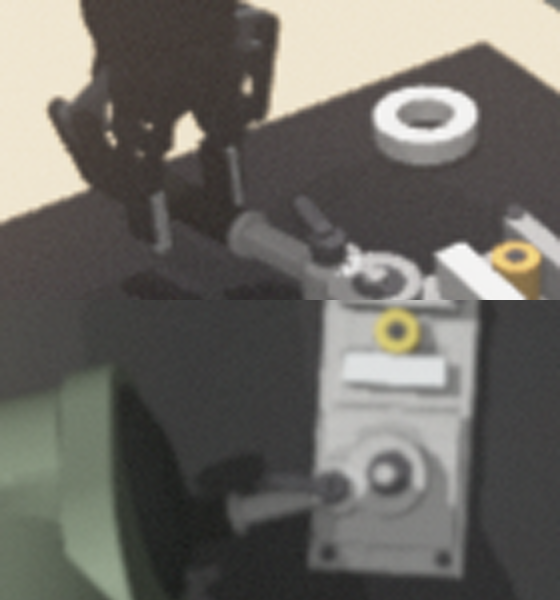

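The fingers straddle the grip. I'll start the counter-clockwise swing.

```bash
python3 -m creep '[{"rx":0,"ry":0,"rz":0,"tx":0,"ty":-5,"tz":1,"hand":0},{"rx":0,"ry":0,"rz":0,"tx":0,"ty":-10,"tz":1,"hand":0},{"rx":0,"ry":0,"rz":-3,"tx":-0.7,"ty":-17,"tz":1,"hand":0},{"rx":0,"ry":0,"rz":-6,"tx":-1.8,"ty":-24,"tz":1,"hand":0},{"rx":0,"ry":0,"rz":-9,"tx":-3.2,"ty":-31,"tz":1,"hand":0},{"rx":0,"ry":0,"rz":-12,"tx":-5,"ty":-37.8,"tz":1,"hand":0},{"rx":0,"ry":0,"rz":-12,"tx":-5,"ty":-37.8,"tz":1,"hand":0}]'
cat > f.py <<'E'
from d import *
s=bot.observe();y=s["tool_rot"][2]; p=np.array(s["position"])[:2]-O
q=np.array([[np.cos(y),np.sin(y)],[-np.sin(y),np.cos(y)]])@p*1e3
F=np.array(s["force"]); w=np.array([-np.sin(y),np.cos(y)])
print("t",s["clock"],"yaw",np.degrees(y).round(1),"wx,wy",q.round(1),"z",s["position"][2],"push along +wy:",-(F[:2]@w).round(2),"axial",(F[0]*np.cos(y)+F[1]*np.sin(y)).round(2),"Fz",F[2].round(2),"M",np.round(s["moment"],2))
E
python3 f.py; python3 look.py 11
```

```text
clock: 10.65
position: [0.5317, 0.1823, 0.0871]
tool_rot: [3.139, 0.0, 2.027]
force: [5.9, 1.2, -3.0]
grip_width: 0.0426
t 10.65 yaw 116.1 wx,wy [135.2   9.3] z 0.08711711932593405 push along +wy: 5.84 axial -1.53 Fz -2.96 M [ 0.25 -1.15  0.01]
```

View pics/both11.png

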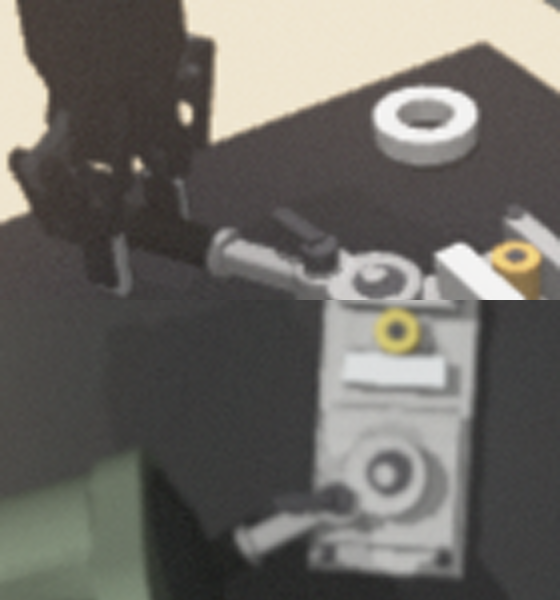

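Push 5.8 N: the ratchet has bitten and the screw is running. I'll continue along the arc.

```bash
python3 -m creep '[{"rx":0,"ry":0,"rz":-3,"tx":-0.7,"ty":-7,"tz":0,"hand":0},{"rx":0,"ry":0,"rz":-6,"tx":-1.8,"ty":-14,"tz":0,"hand":0},{"rx":0,"ry":0,"rz":-9,"tx":-3.2,"ty":-21,"tz":0,"hand":0},{"rx":0,"ry":0,"rz":-12,"tx":-5,"ty":-27.8,"tz":0,"hand":0},{"rx":0,"ry":0,"rz":-12,"tx":-5,"ty":-27.8,"tz":0,"hand":0}]'; python3 f.py;  python3 -m creep '[{"rx":0,"ry":0,"rz":-2,"tx":-0.4,"ty":-4.7,"tz":0,"hand":0},{"rx":0,"ry":0,"rz":-4,"tx":-1,"ty":-9.4,"tz":0,"hand":0},{"rx":0,"ry":0,"rz":-4,"tx":-1,"ty":-9.4,"tz":0,"hand":0}]'; python3 f.py
```

```text
clock: 11.25
position: [0.5091, 0.1655, 0.0872]
tool_rot: [3.139, 0.001, 2.236]
force: [6.7, 0.1, -1.7]
grip_width: 0.0429
t 11.25 yaw 128.1 wx,wy [134.9   9.1] z 0.08716185176864683 push along +wy: 5.3 axial -4.05 Fz -1.73 M [ 0.07 -1.22 -0.01]
clock: 11.55
position: [0.5026, 0.1592, 0.0872]
tool_rot: [3.139, 0.001, 2.305]
force: [6.2, 1.6, -1.4]
grip_width: 0.0425
t 11.55 yaw 132.1 wx,wy [134.8   8.8] z 0.08717797408766945 push along +wy: 5.71 axial -2.95 Fz -1.39 M [ 0.12 -1.24 -0.05]
```

```bash
python3 -m creep '[{"rx":0,"ry":0,"rz":-2,"tx":-0.4,"ty":-4.7,"tz":0,"hand":0},{"rx":0,"ry":0,"rz":-4,"tx":-0.9,"ty":-9.4,"tz":0,"hand":0},{"rx":0,"ry":0,"rz":-4,"tx":-0.9,"ty":-9.4,"tz":0,"hand":0}]'; python3 f.py;  python3 -m creep '[{"rx":0,"ry":0,"rz":-2,"tx":-0.4,"ty":-4.7,"tz":0,"hand":0},{"rx":0,"ry":0,"rz":-4,"tx":-0.9,"ty":-9.4,"tz":0,"hand":0},{"rx":0,"ry":0,"rz":-4,"tx":-0.9,"ty":-9.4,"tz":0,"hand":0}]'; python3 f.py
```

```text
clock: 11.85
position: [0.4963, 0.1522, 0.0872]
tool_rot: [3.139, 0.002, 2.375]
force: [6.5, 1.9, -0.6]
grip_width: 0.0431
t 11.85 yaw 136.1 wx,wy [134.8   8.7] z 0.0872155103540652 push along +wy: 5.86 axial -3.42 Fz -0.61 M [ 0.31 -1.12 -0.08]
clock: 12.15
position: [0.4905, 0.1449, 0.0872]
tool_rot: [3.139, 0.002, 2.445]
force: [4.9, 1.2, -1.0]
grip_width: 0.0428
t 12.15 yaw 140.1 wx,wy [134.9   8.6] z 0.08723172000594107 push along +wy: 4.08 axial -3.01 Fz -1.05 M [ 0.47 -1.13 -0.06]
```

```bash
python3 -m creep '[{"rx":0,"ry":0,"rz":-2,"tx":-0.4,"ty":-4.7,"tz":0,"hand":0},{"rx":0,"ry":0,"rz":-4,"tx":-0.9,"ty":-9.4,"tz":0,"hand":0},{"rx":0,"ry":0,"rz":-4,"tx":-0.9,"ty":-9.4,"tz":0,"hand":0}]'; python3 f.py;  python3 -m creep '[{"rx":0,"ry":0,"rz":-2,"tx":-0.4,"ty":-4.7,"tz":0,"hand":0},{"rx":0,"ry":0,"rz":-4,"tx":-0.9,"ty":-9.4,"tz":0,"hand":0},{"rx":0,"ry":0,"rz":-4,"tx":-0.9,"ty":-9.4,"tz":0,"hand":0}]'; python3 f.py
```

```text
clock: 12.45
position: [0.4852, 0.1372, 0.0872]
tool_rot: [3.139, 0.002, 2.515]
force: [5.2, 1.9, -0.1]
grip_width: 0.0428
t 12.45 yaw 144.1 wx,wy [134.9   8.6] z 0.0872412305725921 push along +wy: 4.62 axial -3.08 Fz -0.11 M [ 0.41 -1.09 -0.06]
clock: 12.75
position: [0.4805, 0.1291, 0.0873]
tool_rot: [3.139, 0.002, 2.585]
force: [5.3, 1.7, -0.0]
grip_width: 0.0429
t 12.75 yaw 148.1 wx,wy [134.9   8.5] z 0.08725143235128503 push along +wy: 4.24 axial -3.65 Fz -0.04 M [ 0.46 -1.16 -0.01]
```

```bash
python3 -m creep '[{"rx":0,"ry":0,"rz":-2,"tx":-0.6,"ty":-4.7,"tz":0,"hand":0},{"rx":0,"ry":0,"rz":-4,"tx":-1.2,"ty":-9.4,"tz":0,"hand":0},{"rx":0,"ry":0,"rz":-4,"tx":-1.2,"ty":-9.4,"tz":0,"hand":0}]'; python3 f.py;  python3 -m creep '[{"rx":0,"ry":0,"rz":-2,"tx":-0.6,"ty":-4.7,"tz":0,"hand":0},{"rx":0,"ry":0,"rz":-4,"tx":-1.2,"ty":-9.4,"tz":0,"hand":0},{"rx":0,"ry":0,"rz":-4,"tx":-1.2,"ty":-9.4,"tz":0,"hand":0}]'; python3 f.py; python3 look.py 12
```

```text
clock: 13.05
position: [0.4765, 0.1206, 0.0872]
tool_rot: [3.139, 0.002, 2.655]
force: [5.5, 3.9, 0.4]
grip_width: 0.0428
t 13.05 yaw 152.1 wx,wy [134.7   8.5] z 0.08722497009408568 push along +wy: 6.02 axial -2.98 Fz 0.35 M [ 0.64 -1.   -0.01]
clock: 13.35
position: [0.4731, 0.1118, 0.0872]
tool_rot: [3.139, 0.003, 2.724]
force: [5.9, 3.6, -0.0]
grip_width: 0.0426
t 13.35 yaw 156.1 wx,wy [134.5   8.5] z 0.08720998201515144 push along +wy: 5.73 axial -3.97 Fz -0.01 M [ 0.66 -1.11 -0.01]
```

View pics/both12.png

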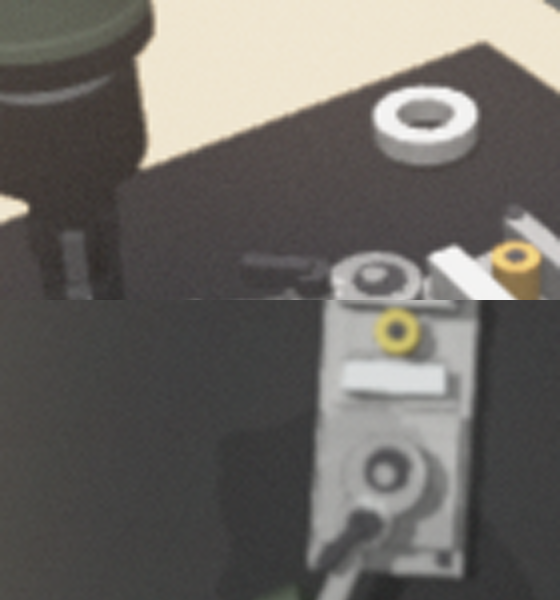

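The handle has swung to about 155°, the lever is still on the loosen side, and the white jaw has backed off the brass bush a little. Going on.

```bash
python3 -m creep '[{"rx":0,"ry":0,"rz":-2,"tx":-0.6,"ty":-4.7,"tz":0,"hand":0},{"rx":0,"ry":0,"rz":-4,"tx":-1.2,"ty":-9.4,"tz":0,"hand":0},{"rx":0,"ry":0,"rz":-4,"tx":-1.2,"ty":-9.4,"tz":0,"hand":0}]'; python3 f.py;  python3 -m creep '[{"rx":0,"ry":0,"rz":-2,"tx":-0.6,"ty":-4.7,"tz":0,"hand":0},{"rx":0,"ry":0,"rz":-4,"tx":-1.2,"ty":-9.4,"tz":0,"hand":0},{"rx":0,"ry":0,"rz":-4,"tx":-1.2,"ty":-9.4,"tz":0,"hand":0}]'; python3 f.py
```

```text
clock: 13.75
position: [0.4703, 0.1027, 0.0872]
tool_rot: [3.139, 0.003, 2.794]
force: [5.0, 4.4, -0.3]
grip_width: 0.0428
t 13.75 yaw 160.1 wx,wy [134.3   8.5] z 0.08718994885573615 push along +wy: 5.87 axial -3.24 Fz -0.27 M [ 0.74 -0.96 -0.05]
clock: 14.05
position: [0.4682, 0.0936, 0.0872]
tool_rot: [3.139, 0.003, 2.864]
force: [5.2, 4.2, 0.8]
grip_width: 0.043
t 14.05 yaw 164.1 wx,wy [134.1   8.5] z 0.08716254660823858 push along +wy: 5.5 axial -3.82 Fz 0.79 M [ 0.78 -0.97 -0.09]
```

```bash
python3 -m creep '[{"rx":0,"ry":0,"rz":-2,"tx":-0.4,"ty":-4.7,"tz":0,"hand":0},{"rx":0,"ry":0,"rz":-4,"tx":-0.9,"ty":-9.4,"tz":0,"hand":0},{"rx":0,"ry":0,"rz":-4,"tx":-0.9,"ty":-9.4,"tz":0,"hand":0}]'; python3 f.py;  python3 -m creep '[{"rx":0,"ry":0,"rz":-2,"tx":-0.4,"ty":-4.7,"tz":0,"hand":0},{"rx":0,"ry":0,"rz":-4,"tx":-0.9,"ty":-9.4,"tz":0,"hand":0},{"rx":0,"ry":0,"rz":-4,"tx":-0.9,"ty":-9.4,"tz":0,"hand":0}]'; python3 f.py
```

```text
clock: 14.35
position: [0.4666, 0.0842, 0.0872]
tool_rot: [3.14, 0.003, 2.934]
force: [4.0, 4.3, -0.7]
grip_width: 0.0426
t 14.35 yaw 168.1 wx,wy [134.    8.6] z 0.08717332242480949 push along +wy: 5.0 axial -3.09 Fz -0.67 M [ 0.96 -0.84 -0.05]
clock: 14.65
position: [0.4655, 0.0749, 0.0872]
tool_rot: [3.14, 0.003, 3.004]
force: [3.8, 5.2, 0.7]
grip_width: 0.0425
t 14.65 yaw 172.1 wx,wy [134.1   8.6] z 0.08717411710796671 push along +wy: 5.7 axial -3.01 Fz 0.75 M [ 0.98 -0.83 -0.04]
```

```bash
python3 -m creep '[{"rx":0,"ry":0,"rz":-2,"tx":-0.4,"ty":-4.7,"tz":0,"hand":0},{"rx":0,"ry":0,"rz":-4,"tx":-0.9,"ty":-9.4,"tz":0,"hand":0},{"rx":0,"ry":0,"rz":-4,"tx":-0.9,"ty":-9.4,"tz":0,"hand":0}]'; python3 f.py;  python3 -m creep '[{"rx":0,"ry":0,"rz":-2,"tx":-0.4,"ty":-4.7,"tz":0,"hand":0},{"rx":0,"ry":0,"rz":-4,"tx":-0.9,"ty":-9.4,"tz":0,"hand":0},{"rx":0,"ry":0,"rz":-4,"tx":-0.9,"ty":-9.4,"tz":0,"hand":0}]'; python3 f.py; python3 -c "
from h import *
print(np.round(bot.observe()['qpos'],2))"
```

```text
clock: 14.95
position: [0.4651, 0.0655, 0.0871]
tool_rot: [3.14, 0.003, 3.074]
force: [3.5, 4.5, 0.5]
grip_width: 0.0427
t 14.95 yaw 176.1 wx,wy [134.1   8.7] z 0.08714522395548263 push along +wy: 4.68 axial -3.21 Fz 0.54 M [ 1.02 -0.71 -0.02]
clock: 15.25
position: [0.4653, 0.0561, 0.0871]
tool_rot: [3.14, 0.003, -3.14]
force: [3.5, 4.8, 0.0]
grip_width: 0.0426
t 15.25 yaw -179.9 wx,wy [134.2   8.7] z 0.08713043923765013 push along +wy: 4.81 axial -3.46 Fz 0.03 M [ 1.19 -0.76 -0.05]
[-0.13  0.51 -0.15  2.12  0.15  0.52  1.18]
```

```bash
python3 -m creep '[{"rx":0,"ry":0,"rz":-2,"tx":-0.4,"ty":-4.7,"tz":0,"hand":0},{"rx":0,"ry":0,"rz":-4,"tx":-0.9,"ty":-9.4,"tz":0,"hand":0},{"rx":0,"ry":0,"rz":-4,"tx":-0.9,"ty":-9.4,"tz":0,"hand":0}]'; python3 f.py;  python3 -m creep '[{"rx":0,"ry":0,"rz":-2,"tx":-0.4,"ty":-4.7,"tz":0,"hand":0},{"rx":0,"ry":0,"rz":-4,"tx":-0.9,"ty":-9.4,"tz":0,"hand":0},{"rx":0,"ry":0,"rz":-4,"tx":-0.9,"ty":-9.4,"tz":0,"hand":0}]'; python3 f.py
```

```text
clock: 15.55
position: [0.4665, 0.0471, 0.0872]
tool_rot: [3.14, 0.004, -3.07]
force: [5.7, 9.7, -1.5]
grip_width: 0.0424
t 15.55 yaw -175.9 wx,wy [133.9   8.3] z 0.08718821307242783 push along +wy: 9.27 axial -6.39 Fz -1.54 M [ 1.87 -1.17 -0.05]
clock: 15.85
position: [0.4683, 0.0384, 0.0872]
tool_rot: [3.14, 0.005, -2.999]
force: [6.6, 12.9, -2.4]
grip_width: 0.0428
t 15.85 yaw -171.8 wx,wy [133.7   7.7] z 0.0871888009149608 push along +wy: 11.79 axial -8.39 Fz -2.41 M [ 2.65 -1.35 -0.09]
```

The push rises at the stop: 9.3, then 11.8 N. One small step more for a firm seat.

```bash
python3 -m creep '[{"rx":0,"ry":0,"rz":-1,"tx":-0.5,"ty":-2,"tz":0,"hand":0},{"rx":0,"ry":0,"rz":-1.5,"tx":-1,"ty":-4,"tz":0,"hand":0},{"rx":0,"ry":0,"rz":-1.5,"tx":-1,"ty":-4,"tz":0,"hand":0},{"rx":0,"ry":0,"rz":-1.5,"tx":-1,"ty":-4,"tz":0,"hand":0}]'; for i in 1 ; do python3 f.py; done; python3 look.py 13; python3 f.py
```

```text
clock: 16.25
position: [0.4692, 0.0352, 0.0871]
tool_rot: [3.14, 0.003, -2.974]
force: [3.2, 14.5, 1.4]
grip_width: 0.0429
t 16.25 yaw -170.4 wx,wy [133.5   7.6] z 0.08711936726751399 push along +wy: 13.72 axial -5.62 Fz 1.42 M [ 3.07 -0.49 -0.05]
t 16.35 yaw -170.4 wx,wy [133.5   7.6] z 0.08713910509788073 push along +wy: 13.68 axial -5.74 Fz 1.12 M [ 3.08 -0.48 -0.08]
```

View pics/both13.png

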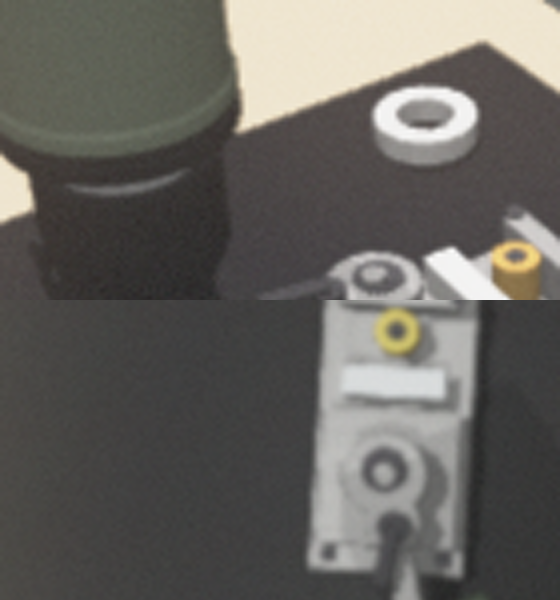

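About 13.7 N, steady: firmly home, and the jaw is at (393,383), farther off the bush. I'll back off slowly to centre the fingers, then lift straight up.

```bash
python3 -m creep '[{"rx":0,"ry":0,"rz":0,"tx":-1,"ty":1.5,"tz":0,"hand":0},{"rx":0,"ry":0,"rz":0,"tx":-1,"ty":3,"tz":0,"hand":0},{"rx":0,"ry":0,"rz":0,"tx":-1,"ty":5,"tz":0,"hand":0},{"rx":0,"ry":0,"rz":0,"tx":-1,"ty":7,"tz":0,"hand":-0.3},{"rx":0,"ry":0,"rz":0,"tx":-1,"ty":9,"tz":0,"hand":-0.3},{"rx":0,"ry":0,"rz":0,"tx":-1,"ty":9,"tz":0,"hand":-0.3}]'; python3 f.py; python3 look.py 14
```

```text
clock: 16.95
position: [0.4681, 0.0434, 0.0868]
tool_rot: [3.141, 0.002, -2.974]
force: [2.0, 9.0, -2.9]
grip_width: 0.0557
t 16.95 yaw -170.4 wx,wy [133.2  -0.6] z 0.08684510620188965 push along +wy: 8.57 axial -3.44 Fz -2.91 M [ 1.8  -0.51 -0.18]
```

View pics/both14.png

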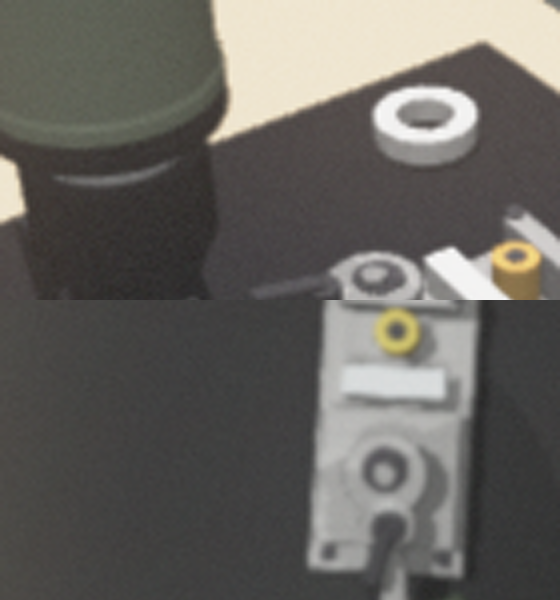

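The pad moved back 14 mm and the push only fell to 8.6 N: the handle is following elastically. I'll keep easing off slowly and track it.

```bash
python3 -m creep '[{"rx":0,"ry":0,"rz":0,"tx":0,"ty":2,"tz":0,"hand":-0.3},{"rx":0,"ry":0,"rz":0,"tx":0,"ty":4,"tz":0,"hand":-0.3},{"rx":0,"ry":0,"rz":0,"tx":0,"ty":4,"tz":0,"hand":-0.3},{"rx":0,"ry":0,"rz":0,"tx":0,"ty":4,"tz":0,"hand":-0.3}]'; python3 f.py;python3 -m creep '[{"rx":0,"ry":0,"rz":0,"tx":0,"ty":2,"tz":0,"hand":-0.3},{"rx":0,"ry":0,"rz":0,"tx":0,"ty":4,"tz":0,"hand":-0.3},{"rx":0,"ry":0,"rz":0,"tx":0,"ty":4,"tz":0,"hand":-0.3},{"rx":0,"ry":0,"rz":0,"tx":0,"ty":4,"tz":0,"hand":-0.3}]'; python3 f.py
```

```text
clock: 17.45
position: [0.4676, 0.0471, 0.0869]
tool_rot: [3.141, 0.002, -2.975]
force: [2.1, 6.9, -1.1]
grip_width: 0.0558
t 17.45 yaw -170.4 wx,wy [133.1  -4.3] z 0.08693145019789647 push along +wy: 6.45 axial -3.23 Fz -1.05 M [ 1.44 -0.52 -0.12]
clock: 17.85
position: [0.4669, 0.0507, 0.0869]
tool_rot: [3.141, 0.002, -2.975]
force: [2.6, 5.9, 0.3]
grip_width: 0.0554
t 17.85 yaw -170.4 wx,wy [133.1  -7.9] z 0.08692143523978196 push along +wy: 5.42 axial -3.57 Fz 0.28 M [ 1.13 -0.53 -0.13]
```

```bash
python3 -m creep '[{"rx":0,"ry":0,"rz":0.5,"tx":0,"ty":2,"tz":0,"hand":-0.3},{"rx":0,"ry":0,"rz":1,"tx":0,"ty":4,"tz":0,"hand":-0.3},{"rx":0,"ry":0,"rz":1.5,"tx":0,"ty":6,"tz":0,"hand":-0.3},{"rx":0,"ry":0,"rz":1.5,"tx":0,"ty":6,"tz":0,"hand":-0.3}]'; python3 f.py; python3 look.py 15; python3 f.py
```

```text
clock: 18.25
position: [0.4653, 0.0561, 0.0864]
tool_rot: [-3.142, -0.0, -3.002]
force: [1.0, 3.3, 1.6]
grip_width: 0.0558
t 18.25 yaw -172.0 wx,wy [134.1  -9.9] z 0.086352794990701 push along +wy: 3.15 axial -1.49 Fz 1.57 M [ 0.68 -0.16 -0.06]
t 18.35 yaw -172.0 wx,wy [134.1  -9.9] z 0.0863236020082693 push along +wy: 3.2 axial -0.01 Fz 1.23 M [ 0.72 -0.01 -0.05]
```

View pics/both15.png

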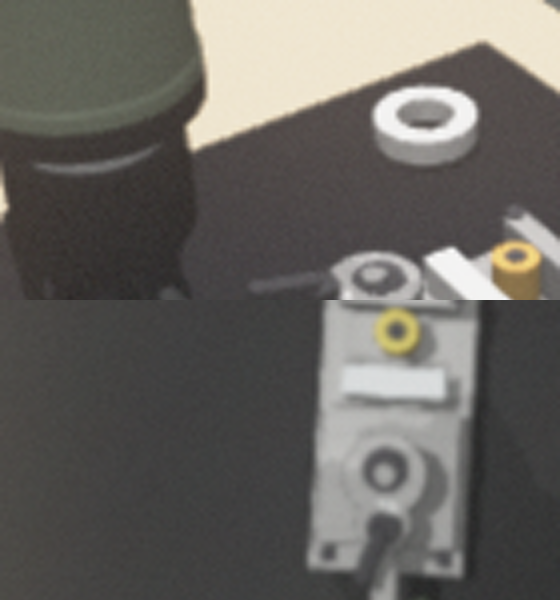

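```bash
python3 -m creep '[{"rx":0,"ry":0,"rz":0.5,"tx":0,"ty":2,"tz":0,"hand":-0.3},{"rx":0,"ry":0,"rz":1,"tx":0,"ty":4,"tz":0,"hand":-0.3},{"rx":0,"ry":0,"rz":1.5,"tx":0,"ty":6,"tz":0,"hand":-0.3},{"rx":0,"ry":0,"rz":1.5,"tx":0,"ty":6,"tz":0,"hand":-0.3}]'; python3 f.py;python3 -m creep '[{"rx":0,"ry":0,"rz":0.5,"tx":0,"ty":2,"tz":0,"hand":-0.3},{"rx":0,"ry":0,"rz":1,"tx":0,"ty":4,"tz":0,"hand":-0.3},{"rx":0,"ry":0,"rz":1.5,"tx":0,"ty":6,"tz":0,"hand":-0.3},{"rx":0,"ry":0,"rz":1.5,"tx":0,"ty":6,"tz":0,"hand":-0.3}]'; python3 f.py; python3 look.py 16
```

```text
clock: 18.75
position: [0.4644, 0.0619, 0.0862]
tool_rot: [-3.141, -0.0, -3.028]
force: [0.8, 0.1, -0.3]
grip_width: 0.0555
t 18.75 yaw -173.5 wx,wy [134.5 -12.3] z 0.08622637727074933 push along +wy: 0.02 axial -0.79 Fz -0.32 M [-0.03  0.02 -0.01]
clock: 19.15
position: [0.4639, 0.0681, 0.0863]
tool_rot: [3.142, -0.0, -3.054]
force: [0.5, -0.0, -1.3]
grip_width: 0.0555
t 19.15 yaw -175.0 wx,wy [134.8 -14.9] z 0.08630455397068021 push along +wy: -0.06 axial -0.48 Fz -1.34 M [-0.03 -0.01 -0.03]
```

View pics/both16.png

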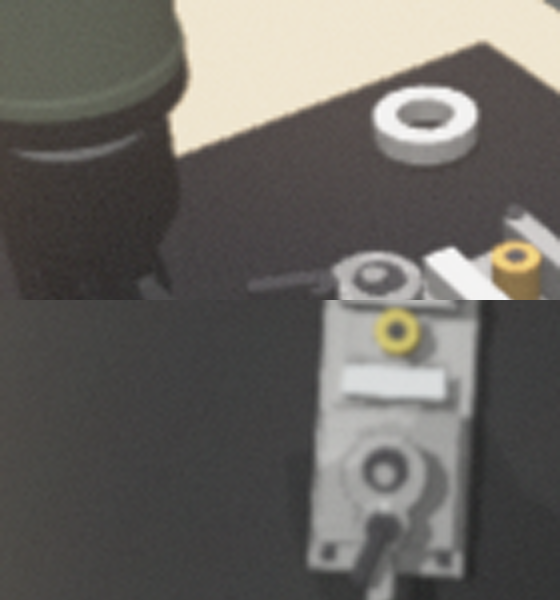

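The push is gone with the handle resting at about 175°. I'll check with the jaw whether the screw itself turned back during the release.

Run:
```python
import cv2,numpy as np
def g(k): return cv2.imread(f"pics/top{k}.png",0).astype(np.float32)
def edges(k):
    c=g(k)[40:115,200:292].copy() # jaw cols 345..445 ->200?
    return c
for k in (8,10,11,12,13,14,15,16):
    im=g(k)[:, 355:435].mean(1); 
    seg=im[45:115]; d=np.diff(seg); ys=np.arange(45,114)
    t=ys[d.argmax()]; 
    w=np.clip(d,0,None)*(abs(ys-t)<8); e1=(w*ys).sum()/w.sum()
    b=ys[d.argmin()]; w=np.clip(-d,0,None)*(abs(ys-b)<8); e2=(w*ys).sum()/w.sum()
    print(k,round(e1,2),round(e2,2))
```

```text
8 54.49 83.58
10 54.74 82.57
11 55.62 83.47
12 61.28 91.11
13 65.39 95.8
14 65.39 95.8
15 65.44 95.83
16 65.35 95.8
```

```bash
python3 -m creep '[{"rx":0,"ry":0,"rz":0,"tx":0,"ty":-5,"tz":0,"hand":-0.5},{"rx":0,"ry":0,"rz":0,"tx":0,"ty":-5,"tz":-25,"hand":-0.5},{"rx":0,"ry":0,"rz":0,"tx":0,"ty":-5,"tz":-60,"hand":-0.5},{"rx":0,"ry":0,"rz":0,"tx":0,"ty":-5,"tz":-90,"hand":-0.5},{"rx":0,"ry":0,"rz":0,"tx":0,"ty":-5,"tz":-90,"hand":-0.5}]'; python3 f.py
```

```text
clock: 19.75
position: [0.466, 0.0625, 0.1796]
tool_rot: [3.141, 0.005, -3.055]
force: [-0.3, -0.2, -1.5]
grip_width: 0.0641
t 19.75 yaw -175.0 wx,wy [133.2  -9.1] z 0.1795989436826882 push along +wy: -0.22 axial 0.35 Fz -1.45 M [-0.02 -0.03 -0.02]
```

The jaw edge is at the same place from firm contact to release (65.39 → 65.35, 95.80 → 95.80). So the screw stayed home and only the handle sprang back. I'll clear the arm and check everything.

```bash
python3 -m creep '[{"rx":0,"ry":0,"rz":0,"tx":0,"ty":30,"tz":-30,"hand":-0.5},{"rx":0,"ry":0,"rz":0,"tx":0,"ty":75,"tz":-30,"hand":-0.5},{"rx":0,"ry":0,"rz":0,"tx":0,"ty":120,"tz":-30,"hand":-0.5},{"rx":0,"ry":0,"rz":0,"tx":0,"ty":165,"tz":-30,"hand":-0.5},{"rx":0,"ry":0,"rz":0,"tx":0,"ty":210,"tz":-30,"hand":-0.5},{"rx":0,"ry":0,"rz":0,"tx":0,"ty":250,"tz":-30,"hand":-0.5},{"rx":0,"ry":0,"rz":0,"tx":0,"ty":280,"tz":-30,"hand":-0.5},{"rx":0,"ry":0,"rz":0,"tx":0,"ty":280,"tz":-30,"hand":-0.5}]'
python3 - <<'E'
from meas import *
P=grab()
for n,p in P.items():
    cv2.imwrite(f"pics/{n}17.png",p["pixels"])
    for t in("vee_block","ring_gauge","gauge_case"):
        r=viewer.outline_of(t,p)
        if r: print(n,t,np.round(r[0]["bbox"]))
p=P["top"]["pixels"][200:300,190:290]; s=P["side"]["pixels"][150:250,150:250]
cv2.imwrite("pics/fin.png",cv2.resize(np.hstack([s,p]),None,fx=4,fy=4,interpolation=cv2.INTER_CUBIC))
E
```

```text
clock: 20.55
position: [0.4385, 0.3454, 0.2055]
tool_rot: [3.14, -0.001, -3.049]
force: [-0.4, -1.2, 0.3]
grip_width: 0.0644
side vee_block [337. 292. 364. 333.]
side ring_gauge [232. 143. 262. 163.]
side gauge_case [362. 252. 428. 297.]
top ring_gauge [235. 224. 258. 319.]
top gauge_case [366. 161. 391. 201.]
```

View pics/fin.png

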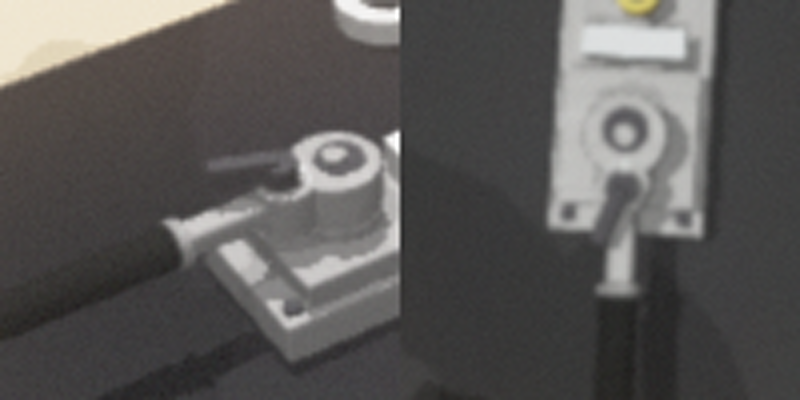

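View pics/top17.png

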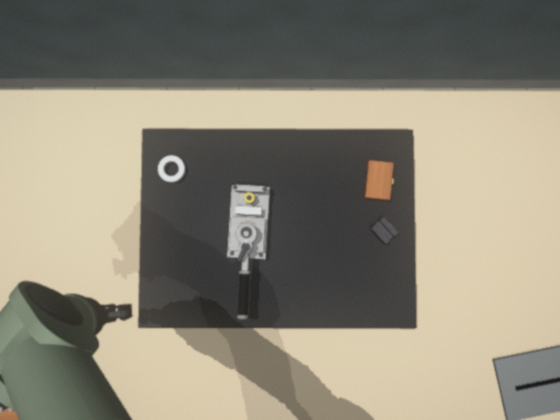

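The lever sits at about -22° to the handle (pivot (625,190), tip (602,240) in the crop), so it is still fully over. The bystanders are where they were and the arm is clear. Handing in.

```bash
python3 -c "
from workcell import bot
print(bot.job_done())"
```

```text
the job is handed in; nothing more can be done
None
```

I flipped the direction lever fully over to loosen and swung the handle counter-clockwise until the screw was firmly on its hidden stop. I then eased off, lifted clear and handed the job in at about 20.7 s.

- **Push at the stop:** it ran at about 5 to 6 N, rose at roughly 0.4 N per mm at the stop, and I held it at 13.7 N. That is inside the 12 to 16 N window and well under 20 N. The running push read a little below the stated 6 to 7 N, so the true figure may be about 1 N higher.
- **Screw still home:** as I eased off, the handle sprang back about 13°. The jaw edge in the top picture did not move between full push and release (65.39 to 65.35, and 95.80 both times, in picture units of about 0.6 mm), so the screw stayed on its stop.
- **Lever:** at the end it lay about 22° to the loosen side of the handle, which matches the 21° given for fully over.
- **Bystanders:** the vee block, ring gauge and gauge case showed no movement. The networks missed the vee block in the last top picture and reported the handle as the ring gauge. I checked both by eye there, and both were found in the side picture.
- **One irregularity:** at the end of the lever flip I pushed the wrench about 3.5° clockwise, with up to about 8 N at the lever. The lever was already over by then, so this was idle swing. In the top pictures the jaw edges moved by about 1 unit at most around this, with mixed sign, so I see no sign that the screw tightened.

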